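# Seal a specimen jar snug in the bench holder

### The job

Stand the square specimen jar in the blue bench holder, gently and fully down in its square socket, so that it cannot turn. Then screw its white lid down clockwise until it is snug on the seal inside (the turning resistance rises clearly above the free running of the thread), but do not overtighten it, and let go. Leave the dropper bottle, the slide box and the dish where they are.

Things in the scene. Friction and masses are not known exactly. Their poses are not given: they have to be found in the camera images.
- lid_center (a point): Centre (half-way up) of the jar's round white captive screw lid, 58 mm in diameter, 28 mm tall, ribbed side, a blue stripe on top along its own +x. The jar (about 0.55 kg in all) can be carried by the lid. This point is 89 mm above the jar's underside. Clockwise seen from above tightens: the lid keeps its height and drives a press inside it down on the seal.
- lid: The same lid, origin at the centre of its underside, z up. It turns freely (under 0.1 N m) for 0.5 to 2.9 rad, different each time and not visible, until the press inside meets the seal; then the resistance climbs by about 0.7 N m per rad. Snug: 0.15 to 0.3 N m above free running, read with the turning paused (up to 0.2 more while moving); above 0.4 N m is too tight. Let go, it stays.
- jar_base (a point): Centre of the underside of the clear square jar: 52 x 52 mm, 60 mm tall (its flat top edge is 60 mm above this point), with a round neck above it under the lid; the lowest 6 mm are 48 mm square. x and y run along its sides, z up; any quarter turn fits the holder.
- jar: The same jar, same origin and axes.
- holder: Fixed blue block 100 x 100 mm, 40 mm tall, on a thin 124 mm steel plate; origin at the centre of its underside, x and y along its sides, z up. In its top is a square socket, 55 mm wide, 32 mm deep (floor 8 mm above the origin), with 4 mm chamfered mouth, sides along x and y. Jar seated: jar_base 8 mm above this origin.
- insert: Orange specimen cartridge, 40 mm square, with a black rubber seal on top, standing inside the jar on its inner floor; origin at the centre of its underside. It cannot be reached; the press in the lid bears on its seal when the lid is screwed tight.
- dropper: Bystander: amber dropper bottle, 36 mm in diameter, 85 mm tall, origin at its underside.
- slidebox: Bystander: green slide box 87 x 102 mm, 32 mm tall, origin at its underside.
- dish: Bystander: round covered dish, 58 mm in diameter, 18 mm tall, origin at its underside.
Mind the look-alikes: they are no part of the job. There is more than one size of the jar; the job needs the larger.

How it is judged:
By the outcome, as a careful person would: the job done as asked, in the order asked, and still so for the second after the job is handed in, with the robot touching nothing.
It also fails if it takes over 72 s, if anything falls off the work surface, if the arm or the gripper's body presses on something with over 40 N, if the wrist force passes 120 N, or if a joint passes its speed limit or range.

### The arm

A 6-joint arm with a two-finger parallel gripper is mounted at the origin on the work surface. World frame = base frame: x ahead of the robot, y to its left, z up, the work surface at z = 0. Lengths are in m, angles in degrees, forces in N, time in s.
With the tool pointing down it reaches from about 0.25 to 0.85 m from the base axis. Payload 12.5 kg.
Tool frame: the origin (TCP) lies at the very end of the fingers, on their centre line; the grasp point (between the pads) lies 19 mm behind it (r.hold_point_z is the distance from the TCP to the grasp point, in m); z points along the fingers, y is the direction in which the jaws open and shut (so a half turn about z gives the same grasp; the last joint's range is limited). The gripper opens to 93 mm and grips with 3 to 60 N. Pads are 15 mm wide; open, the fingers measure 128 mm over their backs; the gripper's body (75 mm by 188 mm) begins 65 mm behind the grasp point.
Start: joints at [66.314, 20.094, 94.641, -0, 65.266, -4.847], TCP at [0.178, 0.521, 0.219] pointing down, gripper open.
Joint ranges: [-157.81, 157.81], [-45, 120.19], [0.68, 151.7], [-89.99, 269.99], [4.06, 180], [-164.3, 164.3]. Speed limits (degrees/s): [127.2, 127.2, 159.86, 180, 180, 180].

### API

Orientations are given as [roll, pitch, yaw] about the fixed x, y, z axes, in that order (R = Rz(yaw) Ry(pitch) Rx(roll)).
In Python, from workcell import r gives the robot as it stands.
- The arm moves only by the tool drive_tool, never from a script. Its argument "motion" is a list of rows, each a list of 7 numbers: the shift along the tool's x, y, z in mm, then the turn, a rotation vector about the tool's x, y, z in rad, then the closure, from 0 (fully open) to 1 (shut). In form: [[tx, ty, tz, wx, wy, wz, gripper], ...]. A call has 1 to 20 rows; each row is the pose to reach, as a shift and turn from the pose commanded when the call began, along the tool's axes at that moment; what a row does not reach only later rows make up. A row lasts 1/12 s, in which the tool goes at most 41.7 mm and 7.16 degrees, less where a joint would pass 70% of its speed; a pose out of reach is approached as far as the arm can. A call with a gripper value outside its range is refused whole. The fingers move at their own pace and stop on an object; "squeeze" is the grip in N (left out, the last holds). Time passes only in rows, so rows that repeat a pose let the fingers close. It gives the time, the measured TCP pose, the force and the opening at its end, in the units of the state.
- r.get_state(): the state, without advancing time (a new reading comes with each control period).
- r.get_image(name): name is "side" or "top"; returns a dict with "color" (480x640x3 uint8, red, green, blue), "K" (3x3 intrinsics, pixels), "k1" (the pictures are not rectified: a ray, as slopes to the right and down, at radius r is drawn at 1 + k1 r^2 times it, then the intrinsics apply), "cam_to_world" (4x4, takes a point from camera to world coordinates). Camera axes: x right, y down, z forward; pixel columns grow to the right and rows downward; lengths in m; the calibration is good to about 2 mm. A picture is of the moment at which its call begins. There is no depth.
- r.sign_off(): hands the job in, once; it reports no verdict.
The state is a dict: "time": time; "joint_pos": joint angles; "dq": joint speeds; "effort": joint torques, N m; "tcp_pos": TCP position; "ee_rot": TCP orientation; "contact_force": force on the tool from outside, world axes, zero at the start; "wrist_torque": the same for the moment, N m; "width": finger opening in m.
Only numpy, scipy, OpenCV 4.12 (cv2) and the standard library are available. Lean on these libraries where they do the work, as an engineer would, in place of code of your own. Each camera call takes 0.05 s, during which the arm holds its last target.

## Working session

There is one attempt and no reset: what is moved stays moved. The work goes in short steps, Python scripts to look and compute and a tool call to move; the robot and the scene stay as the last step left them, time stands still between calls to the robot, and variables do not carry over. Pictures are saved under pics/ and viewed, and the job is handed in when it is done.

Besides the shell and the picture viewer there is one more tool, called after "Call:" as name(argument=value, ...), one argument or row to a line, values as JSON. drive_tool: Moves the arm, as the interface text tells. Its arguments: {"type":"object","properties":{"motion":{"type":"array","items":{"type":"array","items":{"type":"number"}}},"squeeze":{"type":"number"}},"required":["motion"]}

```bash
mkdir -p pics; ls; python3 - <<'E'
from workcell import r
import cv2
print(r.get_state(), r.hold_point_z)
for n in("side","top"):
    d=r.get_image(n); cv2.imwrite(f"pics/{n}0.png",d["color"][:,:,::-1]); print(n,d["K"],d["k1"],d["cam_to_world"])
E
```

```text
pics
{'time': 0.0, 'joint_pos': array([ 6.63139310e+01,  2.01227100e+01,  9.46776337e+01, -4.95879201e-04,
        6.52668821e+01, -4.84731097e+00]), 'dq': array([-0.04045969, -0.03011416, -0.09390936,  0.0809072 , -0.06751709,
       -0.07416986]), 'effort': array([ 1.84832902e-04, -4.97329831e+01, -2.85250354e+01,  6.98985206e-02,
        2.58213608e-02, -1.06560374e-04]), 'tcp_pos': array([0.17743317, 0.52021656, 0.21811246]), 'ee_rot': array([-1.79932977e+02, -5.23208492e-03,  1.61161447e+02]), 'contact_force': array([-0.42651323, -1.00308998, -0.2911974 ]), 'wrist_torque': array([-0.00982552,  0.02597218, -0.01570918]), 'width': 0.09258556194684582} 0.0188
side [[474.09234906   0.         321.21099494]
 [  0.         474.09234906 240.10116743]
 [  0.           0.           1.        ]] 0.04041655393162934 [[-0.91078965 -0.30220694  0.2813062   0.32020079]
 [-0.41250257  0.69483777 -0.5891028   0.56167173]
 [-0.01743121 -0.65258826 -0.75751218  0.80752171]
 [ 0.          0.          0.          1.        ]]
top [[620.17985596   0.         312.49858208]
 [  0.         620.17985596 235.21553268]
 [  0.           0.           1.        ]] -0.12135729142488465 [[-0.00736661 -0.98354577  0.18050889  0.26952607]
 [-0.99996435  0.00799036  0.00272857 -0.01760934]
 [-0.00412601 -0.18048235 -0.98356957  1.59197836]
 [ 0.          0.          0.          1.        ]]
```

View pics/side0.png

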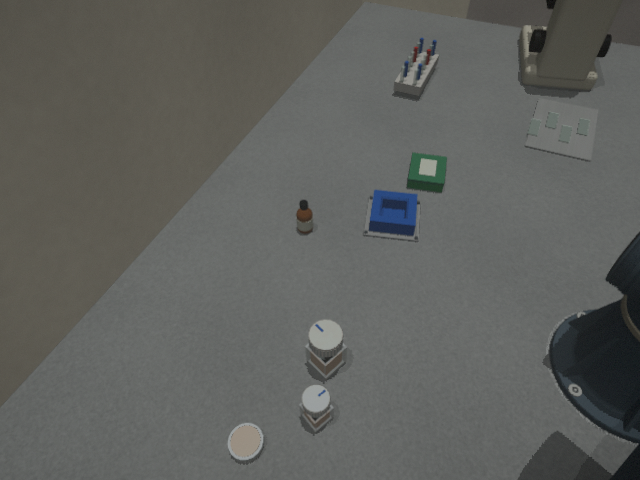

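View pics/top0.png

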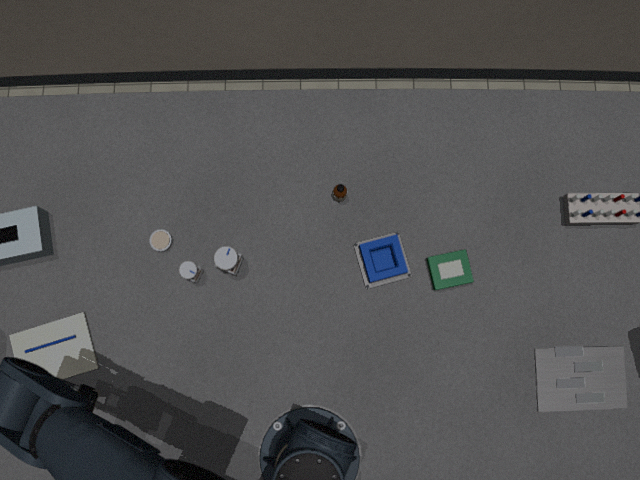

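Side view: larger jar lid at (326,337), smaller jar at (316,400), dish at (245,442), dropper at (304,217), holder at (394,213) and slide box at (427,170). Top view: larger lid (227,258), small lid (189,270), dish (160,240), holder (383,260).

Possible mix-ups for the jar are the small jar (side 316,400), the dish (245,442) and the large jar (326,337). I choose the large one and check it in close crops.

```bash
cat > h.py <<'E'
import numpy as np, cv2
CAL={}
def load(d): return d["K"],d["k1"],d["cam_to_world"]
def proj(P,c):
    K,k1,T=c; P=np.atleast_2d(P); p=(P-T[:3,3])@T[:3,:3]; s=p[:,:2]/p[:,2:]
    s=s*(1+k1*(s**2).sum(1,keepdims=True)); return s*[K[0,0],K[1,1]]+K[:2,2]
def atz(uv,z,c):
    K,k1,T=c; d=(np.atleast_2d(uv)-K[:2,2])/[K[0,0],K[1,1]]; s=d.copy()
    for _ in range(30): s=d/(1+k1*(s**2).sum(1,keepdims=True))
    v=np.c_[s,np.ones(len(s))]@T[:3,:3].T; return T[:3,3]+v*((z-T[2,3])/v[:,2:])
def Rz(a): return np.array([[np.cos(a),-np.sin(a),0],[np.sin(a),np.cos(a),0],[0,0,1]])
def sq(x,y,a,w,z): return np.array([[i*w/2,j*w/2,0] for i,j in((1,1),(-1,1),(-1,-1),(1,-1))])@Rz(a).T+[x,y,z]
def circ(x,y,z,rad): t=np.linspace(0,2*np.pi,60); return np.c_[x+rad*np.cos(t),y+rad*np.sin(t),0*t+z]
def crop(img,u,v,w,f): 
    u,v=int(u),int(v); return cv2.resize(img[max(v-w,0):v+w,max(u-w,0):u+w],None,fx=f,fy=f,interpolation=cv2.INTER_CUBIC)
E
python3 - <<'E'
from workcell import r
from h import *
I={n:r.get_image(n) for n in("side","top")}
import pickle; pickle.dump(I,open("im0.pkl","wb"))
g=lambda n,u,v,w:crop(np.clip(I[n]["color"][:,:,::-1].astype(float)*1.5,0,255).astype(np.uint8),u,v,w,290/(2*w))
a=np.hstack([g("side",326,350,36),g("side",394,213,36)]); b=np.hstack([g("top",227,258,30),g("top",383,260,34)])
cv2.imwrite("pics/crop0.png",np.vstack([a,b]))
c=load(I["side"]); t=load(I["top"])
print("lid top z.103:",atz([326,329],.103,c),atz([226,254],.103,t))
print("holder",atz([394,200],.04,c),atz([383,257],.04,t))
E
```

```text
lid top z.103: [[0.49277656 0.19082249 0.103     ]] [[0.49799951 0.19747669 0.103     ]]
holder [[ 0.50218546 -0.2123853   0.04      ]] [[ 0.4968441 -0.1913335  0.04     ]]
```

View pics/crop0.png

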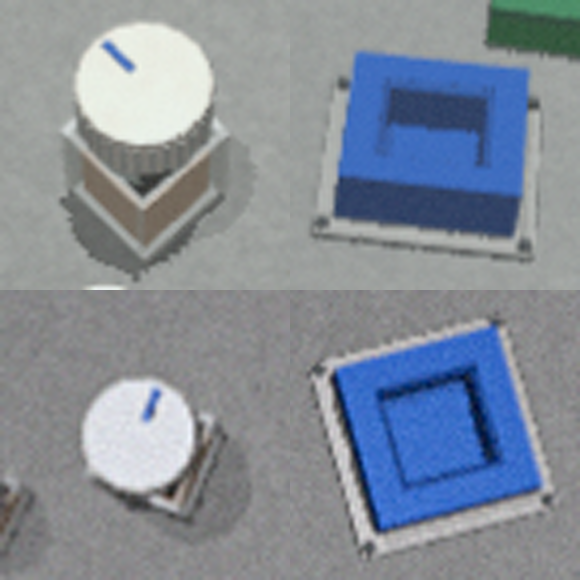

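The crop confirms a 58 mm ribbed lid on a clear 52 mm jar, visibly bigger than its neighbour. Next I measure the corners and the ellipse.

```bash
cat > m.py <<'E'
from h import *
import pickle
from scipy.optimize import least_squares
I=pickle.load(open("im0.pkl","rb"))
for n,box in(("top",(340,215,425,300)),("side",(355,180,430,245))):
    x0,y0,x1,y1=box; im=I[n]["color"][y0:y1,x0:x1].astype(int)
    m=((im[:,:,2]>im[:,:,0]+60)).astype(np.uint8)
    cs,_=cv2.findContours(m,cv2.RETR_EXTERNAL,cv2.CHAIN_APPROX_NONE); cc=max(cs,key=cv2.contourArea)
    print(n,"blue hull poly",[tuple(p[0]+[x0,y0]) for p in cv2.approxPolyDP(cv2.convexHull(cc),2,True)])
    c=load(I[n])
    # silhouette fit: convex hull of projected block (top z=.04, bottom ~.002) via distance
    pts=cv2.convexHull(cc)[:,0].astype(float)+[x0,y0]
    per=cc[:,0].astype(float)+[x0,y0]
    def res(p,c=c,per=per):
        P=proj(np.vstack([sq(p[0],p[1],p[2],.1,.04),sq(p[0],p[1],p[2],.1,.003)]),c).astype(np.float32)
        h=cv2.convexHull(P)
        return [abs(cv2.pointPolygonTest(h,(float(a),float(b)),True)-.5) for a,b in per]
    best=min((least_squares(res,[.5,-.2,a],loss="soft_l1",diff_step=1e-4) for a in np.radians([-10,5,20,40])),key=lambda s:s.cost)
    print(n,"holder",best.x[:2],np.degrees(best.x[2]),best.cost,len(per))
for n,box,th in(("top",(205,238,250,282),None),("side",(300,312,352,358),None)):
    x0,y0,x1,y1=box; im=I[n]["color"][y0:y1,x0:x1].astype(int); print(n,"max",im.max((0,1)))
    mx=np.percentile(im.min(2),95); m=(im.max(2)>.82*mx).astype(np.uint8)
    m=cv2.morphologyEx(m,cv2.MORPH_OPEN,np.ones((5,5),np.uint8))
    cs,_=cv2.findContours(m,cv2.RETR_EXTERNAL,cv2.CHAIN_APPROX_NONE); cc=cv2.convexHull(max(cs,key=cv2.contourArea))
    e=cv2.fitEllipse(cc); uv=np.array(e[0])+[x0,y0]; print(n,e,uv,"lid ctr",atz(uv,.103,load(I[n])))
    b=((im[:,:,2]>im[:,:,0]+40)); v,u=np.nonzero(b); Q=atz(np.c_[u+x0,v+y0],.103,load(I[n]))
    d=Q.mean(0)-atz(uv,.103,load(I[n]))[0]; print("stripe yaw",np.degrees(np.arctan2(d[1],d[0])),len(u))
E
python3 m.py
```

```text
top blue hull poly [(np.int64(396), np.int64(234)), (np.int64(407), np.int64(271)), (np.int64(370), np.int64(281)), (np.int64(360), np.int64(244))]
top holder [ 0.49671933 -0.19340261] 14.47286832520051 36.79445122968551 147
side blue hull poly [(np.int64(374), np.int64(191)), (np.int64(415), np.int64(194)), (np.int64(414), np.int64(225)), (np.int64(370), np.int64(220))]
side holder [ 0.50406085 -0.22283034] 14.795363824328852 291.24601768668145 145
top max [156 157 160]
top ((20.070650100708008, 19.563289642333984), (22.2143497467041, 23.268375396728516), 71.1944808959961) [225.0706501  257.56328964] lid ctr [[0.48924764 0.19960264 0.103     ]]
stripe yaw -22.539201568426915 10
side max [158 161 156]
side ((25.24888801574707, 22.139381408691406), (30.273643493652344, 33.64754104614258), 87.60043334960938) [325.24888802 334.13938141] lid ctr [[0.48996639 0.20023144 0.103     ]]
stripe yaw -26.21456560888369 13
```

```bash
cat > ov.py <<'E'
import sys
from h import *
def panel(I,n,ctr,w,polys,f):
    im=np.clip(I[n]["color"][:,:,::-1].astype(float)*1.5,0,255).astype(np.uint8)
    u,v=int(ctr[0]),int(ctr[1]); o=crop(im,u,v,w,f); c=load(I[n])
    for P,col in polys:
        p=(proj(P,c)-[u-w,v-w]+.5)*f-.5
        cv2.polylines(o,[np.round(p).astype(int)],True,col,1,cv2.LINE_AA)
    return o
E
cat > ov1.py <<'E'
from ov import *
import pickle
I=pickle.load(open("im0.pkl","rb"))
hx,hy,ha,jx,jy,ja=map(float,sys.argv[1:7]); ha=np.radians(ha);ja=np.radians(ja)
H=[(sq(hx,hy,ha,.1,.04),(0,0,255)),(sq(hx,hy,ha,.055,.04),(0,255,255)),(sq(hx,hy,ha,.124,.0),(0,255,0)),(sq(hx,hy,ha,.055,.008),(255,255,0))]
J=[(circ(jx,jy,.103,.029),(0,0,255)),(sq(jx,jy,ja,.052,.06),(0,255,255)),(sq(jx,jy,ja,.052,.006),(0,255,0)),(circ(jx,jy,.075,.029),(255,0,255))]
f=4
a=np.hstack([panel(I,"side",(326,350),36,J,f),panel(I,"side",(394,213),36,H,f)])
b=np.hstack([panel(I,"top",(227,258),36,J,f),panel(I,"top",(383,260),36,H,f)])
cv2.imwrite("pics/"+sys.argv[7],np.vstack([a,b]))
E
python3 ov1.py .4967 -.1934 14.5 .4896 .1999 55 ov1.png
```

```text
(no output)
```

View pics/ov1.png

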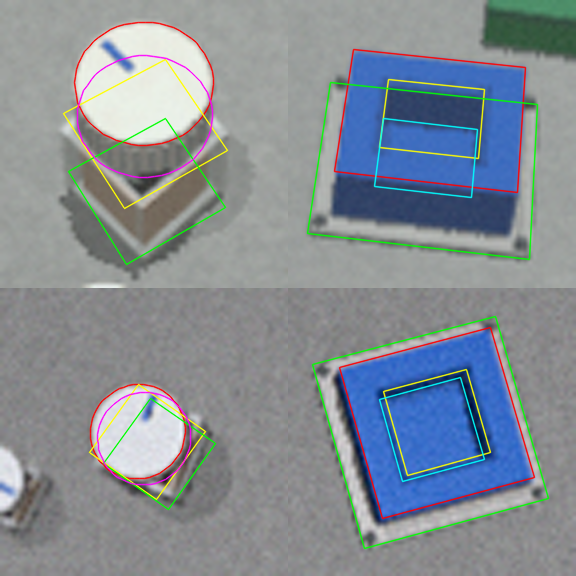

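```bash
python3 ov1.py .4960 -.1940 14.6 .4900 .1995 66 ov2.png
```

```text
(no output)
```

View pics/ov2.png

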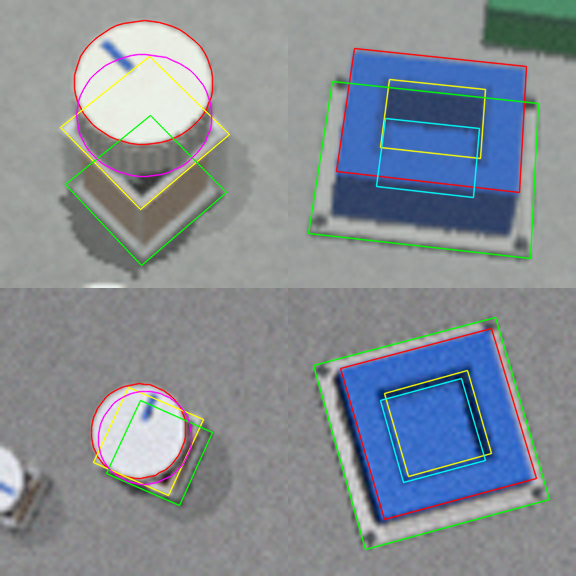

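```bash
cat >> h.py <<'E'
from scipy.spatial.transform import Rotation as Ro
def to(s,pos,yaw):
    R=Ro.from_euler('xyz',s["ee_rot"],degrees=True); G=Ro.from_euler('xyz',[180,0,yaw],degrees=True)
    t=R.inv().apply(np.array(pos)-s["tcp_pos"])*1e3; w=(R.inv()*G).as_rotvec(); return np.round(t,1),np.round(w,4)
def show(s):
    for k in("time","tcp_pos","ee_rot","contact_force","wrist_torque","width"): print(k,np.round(s[k],4))
    print("j",np.round(s["joint_pos"],1))
E
python3 - <<'E'
from workcell import r
from h import *
s=r.get_state(); print(to(s,[.49,.1995,.15],120)); 
import pickle; I=pickle.load(open("im0.pkl","rb")); t=load(I["top"]);print("small",atz([188,268],.08,t),"dish",atz([160,240],.018,t))
E
```

```text
(array([-399.4, -202.7,   68.5]), array([-6.000e-04,  2.000e-04,  7.184e-01]))
small [[0.46718576 0.2946794  0.08      ]] dish [[0.54896807 0.38314049 0.018     ]]
```

Call:
drive_tool(
  motion=[
    [-30,-15,5,0,0,0.05,0],
    [-65,-33,12,0,0,0.12,0],
    [-100,-51,17,0,0,0.18,0],
    [-135,-68,23,0,0,0.25,0],
    [-170,-86,29,0,0,0.31,0],
    [-205,-104,35,0,0,0.37,0],
    [-240,-122,41,0,0,0.43,0],
    [-275,-140,47,0,0,0.5,0],
    [-310,-157,53,0,0,0.56,0],
    [-345,-175,59,0,0,0.62,0],
    [-375,-190,64,0,0,0.68,0],
    [-392,-199,67,0,0,0.71,0],
    [-399,-203,68,0,0,0.718,0],
    [-399,-203,68,0,0,0.718,0],
    [-399,-203,68,0,0,0.718,0],
  ],
  squeeze=30,
)

```text
time: 1.45
tcp_pos: [0.4891, 0.2, 0.1506]
ee_rot: [-180.0, -0.0, 120.1]
contact_force: [-0.9, 0.6, -0.4]
width: 0.0928
```

```bash
python3 - <<'E'
from workcell import r
from h import *
s=r.get_state(); show(s); print(to(s,[.49,.1995,.0705],120)); 
E
```

```text
time 1.45
tcp_pos [0.4891 0.2    0.1506]
ee_rot [-1.799785e+02 -1.960000e-02  1.200690e+02]
contact_force [-0.8529  0.6073 -0.4368]
wrist_torque [-0.0725  0.0016 -0.0241]
width 0.0928
j [ 17.2  22.7 101.6   0.   55.7 -12.9]
(array([-0.9,  0.6, 80.1]), array([-0.0004, -0.0003,  0.0012]))
```

Call:
drive_tool(
  motion=[
    [0,0,15,0,0,0,0],
    [0,0,32,0,0,0,0],
    [-0.5,0.5,48,0,0,0,0],
    [-0.5,0.5,62,0,0,0,0],
    [-0.5,0.5,72,0,0,0,0],
    [-0.5,0.5,78,0,0,0,0],
    [-0.5,0.5,80,0,0,0,0],
    [-0.5,0.5,80,0,0,0,0],
  ],
)

```text
time: 2.12
tcp_pos: [0.4901, 0.1998, 0.0707]
ee_rot: [-180.0, -0.0, 120.1]
contact_force: [0.6, -0.6, -0.4]
width: 0.093
```

```bash
python3 - <<'E'
from workcell import r
from h import *
s=r.get_state(); show(s)
I={n:r.get_image(n) for n in("side","top")}
g=lambda n,u,v,w:crop(np.clip(I[n]["color"][:,:,::-1].astype(float)*1.5,0,255).astype(np.uint8),u,v,w,380/(2*w))
cv2.imwrite("pics/g1.png",np.hstack([g("side",326,340,60),g("top",227,258,50)]))
E
```

```text
time 2.1167
tcp_pos [0.4901 0.1998 0.0707]
ee_rot [-1.799937e+02 -4.000000e-03  1.200724e+02]
contact_force [ 0.5869 -0.5816 -0.4452]
wrist_torque [-0.0455 -0.0106 -0.01  ]
width 0.093
j [ 17.1  29.7 104.4   0.   45.9 -12.9]
```

View pics/g1.png

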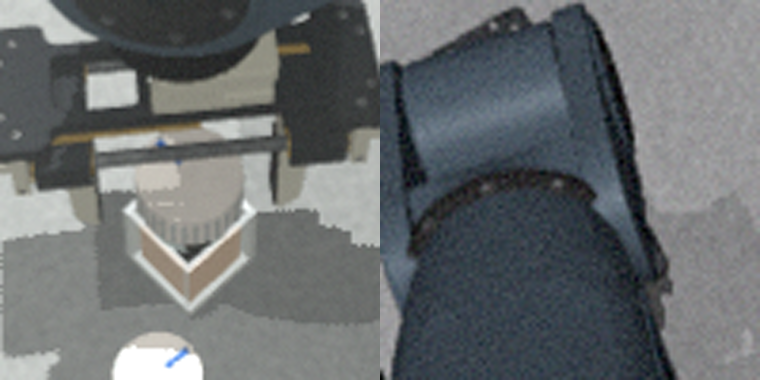

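The side crop shows the fingers on either side of the lid at about (85,205) and (290,150), with the lid centred at (190,185). The top view is blocked by the arm. I close on it now.

Call:
drive_tool(
  motion=[
    [0,0,0,0,0,0,0.2],
    [0,0,0,0,0,0,0.3],
    [0,0,0,0,0,0,0.4],
    [0,0,0,0,0,0,0.5],
    [0,0,0,0,0,0,0.6],
    [0,0,0,0,0,0,0.7],
    [0,0,0,0,0,0,0.8],
    [0,0,0,0,0,0,1],
    [0,0,0,0,0,0,1],
    [0,0,0,0,0,0,1],
    [0,0,0,0,0,0,1],
    [0,0,0,0,0,0,1],
  ],
  squeeze=30,
)

```text
time: 3.22
tcp_pos: [0.4901, 0.1993, 0.0706]
ee_rot: [-180.0, -0.0, 120.0]
contact_force: [-3.0, -2.3, 2.6]
width: 0.0574
```

```bash
python3 - <<'E'
from workcell import r
from h import *
s=r.get_state(); show(s)
I={n:r.get_image(n) for n in("side",)}
g=lambda n,u,v,w:crop(np.clip(I[n]["color"][:,:,::-1].astype(float)*1.5,0,255).astype(np.uint8),u,v,w,480/(2*w))
cv2.imwrite("pics/g2.png",g("side",326,345,45))
E
```

```text
time 3.2167
tcp_pos [0.4901 0.1993 0.0706]
ee_rot [-1.799714e+02 -5.700000e-03  1.200221e+02]
contact_force [-2.9596 -2.3423  2.6122]
wrist_torque [-0.4143  0.7003 -0.0213]
width 0.0574
j [ 17.1  29.7 104.4  -0.   45.9 -12.9]
```

View pics/g2.png

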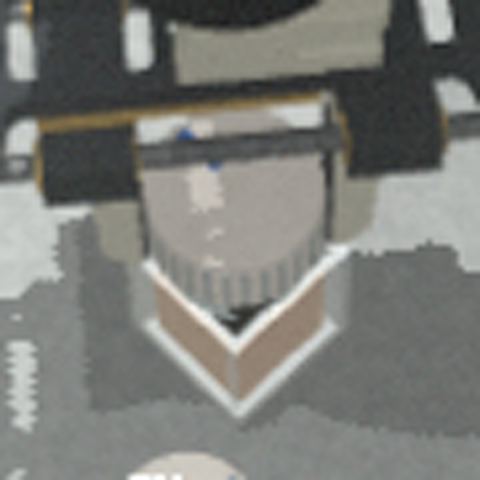

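Call:
drive_tool(
  motion=[
    [0,0,-3,0,0,0,1],
    [0,0,-8,0,0,0,1],
    [0,0,-16,0,0,0,1],
    [0,0,-27,0,0,0,1],
    [0,0,-40,0,0,0,1],
    [0,0,-53,0,0,0,1],
    [0,0,-65,0,0,0,1],
    [0,0,-74,0,0,0,1],
    [0,0,-78,0,0,0,1],
    [0,0,-80,0,0,0,1],
    [0,0,-80,0,0,0,1],
  ],
)

```text
time: 4.18
tcp_pos: [0.4904, 0.1994, 0.1509]
ee_rot: [180.0, 0.0, 120.0]
contact_force: [0.7, 0.9, -6.2]
width: 0.0576
```

```bash
python3 - <<'E'
from workcell import r
from h import *
s=r.get_state(); show(s); print(to(s,[.496,-.194,.15],158.6))
I={n:r.get_image(n) for n in("side",)}
g=lambda n,u,v,w:crop(np.clip(I[n]["color"][:,:,::-1].astype(float)*1.5,0,255).astype(np.uint8),u,v,w,480/(2*w))
cv2.imwrite("pics/g3.png",g("side",326,310,60))
E
```

```text
time 4.1833
tcp_pos [0.4904 0.1994 0.1509]
ee_rot [1.799768e+02 5.000000e-03 1.200223e+02]
contact_force [ 0.7442  0.8636 -6.1897]
wrist_torque [-0.0643  0.0459 -0.0207]
width 0.0576
j [ 17.1  22.7 101.5   0.   55.8 -12.9]
(array([-343.4, -192. ,    0.8]), array([ 4.000e-04,  2.000e-04, -6.733e-01]))
```

View pics/g3.png

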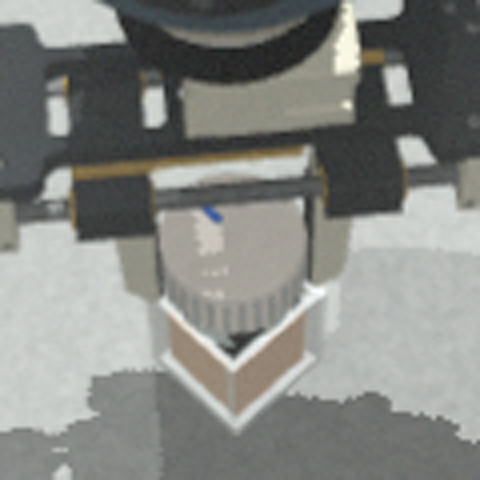

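The jar hangs straight, weighing about 5.8 N. Now I carry it over the holder.

Call:
drive_tool(
  motion=[
    [-5,-3,0,0,0,-0.01,1],
    [-14,-8,0,0,0,-0.03,1],
    [-29,-16,0,0,0,-0.06,1],
    [-50,-28,0,0,0,-0.1,1],
    [-75,-42,0,0,0,-0.15,1],
    [-101,-56,0,0,0,-0.2,1],
    [-128,-72,0,0,0,-0.25,1],
    [-155,-87,0,0,0,-0.3,1],
    [-182,-102,0,0,0,-0.355,1],
    [-209,-117,0,0,0,-0.41,1],
    [-236,-132,0,0,0,-0.465,1],
    [-263,-147,0,0,0,-0.52,1],
    [-288,-161,0,0,0,-0.57,1],
    [-309,-173,0,0,0,-0.61,1],
    [-325,-182,0,0,0,-0.64,1],
    [-336,-188,0,0,0,-0.66,1],
    [-342,-191,0,0,0,-0.67,1],
    [-343.4,-192,0,0,0,-0.673,1],
    [-343.4,-192,0,0,0,-0.673,1],
    [-343.4,-192,0,0,0,-0.673,1],
  ],
)

```text
time: 5.9
tcp_pos: [0.4957, -0.1933, 0.1504]
ee_rot: [180.0, -0.0, 158.6]
contact_force: [0.0, -0.7, -5.1]
width: 0.0579
```

```bash
cat > look.py <<'E'
from workcell import r
from ov import *
import sys
# args: out, jar yaw, panel w
s=r.get_state(); show(s)
I={n:r.get_image(n) for n in("side","top")}
s=r.get_state()
x,y,z=s["tcp_pos"]; zb=z+.0188-.089; ja=np.radians(float(sys.argv[2])); w=int(sys.argv[3])
dx,dy=(map(float,sys.argv[4:6]) if len(sys.argv)>4 else (0,0)); X,Y=x+dx,y+dy
ha=np.radians(14.6);hx,hy=.496,-.194
P=[(sq(X,Y,ja,.052,zb+.06),(0,255,255)),(sq(X,Y,ja,.052,zb+.006),(0,255,0)),(sq(hx,hy,ha,.1,.04),(0,0,255)),(sq(hx,hy,ha,.124,0),(255,0,255))]
c=proj([[X,Y,zb+.03]],load(I["side"]))[0]
a=panel(I,"side",c,w,[],400/(2*w)); b=panel(I,"side",c,w,P,400/(2*w))
cv2.imwrite("pics/"+sys.argv[1],np.hstack([a,b])); print("base z",zb)
E
python3 look.py h1.png 104.6 48
```

```text
time 5.9
tcp_pos [ 0.4957 -0.1933  0.1504]
ee_rot [ 1.799874e+02 -4.000000e-02  1.585829e+02]
contact_force [ 0.0053 -0.6512 -5.0694]
wrist_torque [-0.0127  0.0505 -0.0596]
width 0.0579
j [-26.3  23.  101.1   0.   55.9 -94.9]
base z 0.08038882544124909
```

View pics/h1.png

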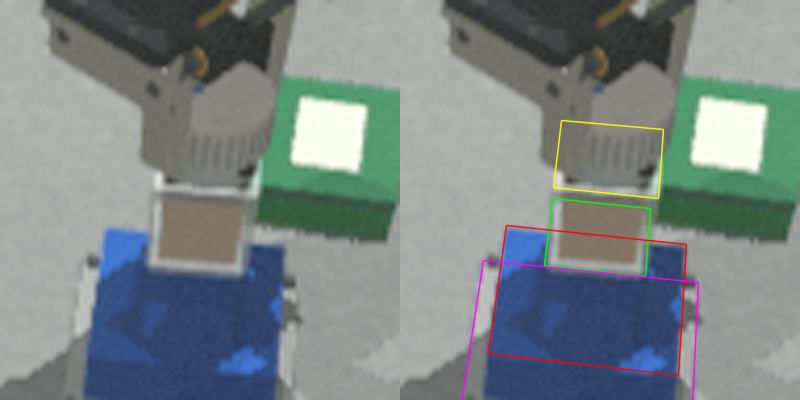

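```bash
cat > big.py <<'E'
from workcell import r
from ov import *
import sys
I={"side":r.get_image("side")}; s=r.get_state()
x,y,z=s["tcp_pos"]; zb=z+.0188-.089; c=load(I["side"])
out=[]
for a in sys.argv[2:]:
    ja=np.radians(float(a))
    P=[(sq(x,y,ja,.052,zb+.06),(0,255,255)),(sq(x,y,ja,.052,zb+.006),(0,255,0)),(sq(x,y,ja,.048,zb),(255,255,0))] if float(a)>-900 else []
    out.append(panel(I,"side",proj([[x,y,zb+.02]],c)[0],20,P,10))
cv2.imwrite("pics/"+sys.argv[1],np.hstack(out))
E
python3 big.py b1.png -999 101
```

```text
(no output)
```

View pics/b1.png

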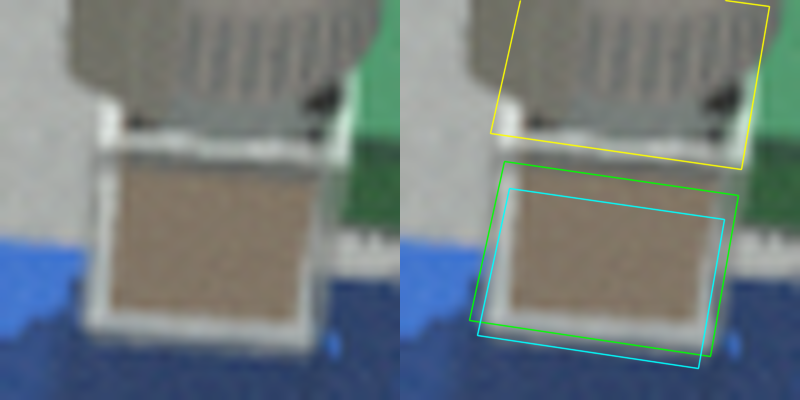

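```bash
python3 big.py b2.png 105 108
```

```text
(no output)
```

View pics/b2.png

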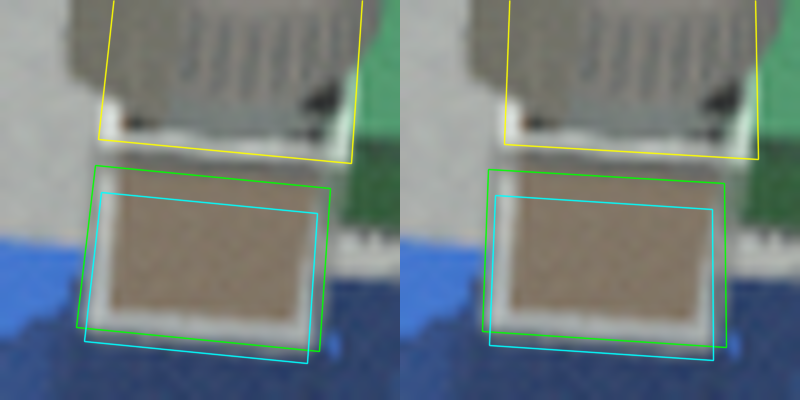

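```bash
cat > fit.py <<'E'
from workcell import r
from h import *
from scipy.ndimage import map_coordinates,gaussian_filter
d=[r.get_image("side") for _ in range(4)]; c=load(d[0]); g=np.mean([q["color"].astype(float) for q in d],0)
s=r.get_state(); x,y,z=s["tcp_pos"]; zb=z+.0188-.089
gr=np.sqrt(sum(sum(k**2 for k in np.gradient(gaussian_filter(g[:,:,i],.7))) for i in range(3)))
def score(X,Y,a):
    a=np.radians(a); tot=0
    T=sq(X,Y,a,.052,zb+.06); B=sq(X,Y,a,.052,zb+.006)
    pr=proj(np.vstack([T,B]),c); order=np.argsort(-proj(B,c)[:,1])[:2]; i,j=sorted(order,key=lambda k:pr[k,0])
    for p,q,l in((B[i],B[j],1),(T[i]*.6+B[i]*.4,B[i],1),(T[j]*.6+B[j]*.4,B[j],1),(T[i],T[j],1)):
        t=np.linspace(.05,.95,40)[:,None]; uv=proj(p+(q-p)*t,c); tot+=l*map_coordinates(gr,[uv[:,1],uv[:,0]],order=1).mean()
    return tot
best=[]
for a in np.arange(99,113,.5):
    m=max((score(x+dx,y+dy,a),dx,dy) for dx in np.arange(-.005,.0051,.001) for dy in np.arange(-.005,.0051,.001)); best.append((m[0],a,m[1],m[2]))
for b in sorted(best)[::-1][:8]: print(np.round(b,4))
E
python3 fit.py
```

```text
[1.022214e+02 1.070000e+02 0.000000e+00 2.000000e-03]
[1.021562e+02 1.095000e+02 1.000000e-03 2.000000e-03]
[1.021451e+02 1.075000e+02 0.000000e+00 2.000000e-03]
[1.021185e+02 1.065000e+02 0.000000e+00 2.000000e-03]
[1.020868e+02 1.090000e+02 1.000000e-03 2.000000e-03]
[1.019939e+02 1.100000e+02 1.000000e-03 2.000000e-03]
[1.019182e+02 1.085000e+02 1.000000e-03 2.000000e-03]
[1.018768e+02 1.080000e+02 0.000000e+00 2.000000e-03]
```

```bash
cat > fith.py <<'E'
from h import *
import pickle
from scipy.ndimage import map_coordinates,gaussian_filter
I=pickle.load(open("im0.pkl","rb"))
for n in("side","top"):
    c=load(I[n]); g=I[n]["color"].astype(float)
    gr=np.sqrt(sum(sum(k**2 for k in np.gradient(gaussian_filter(g[:,:,i],.7))) for i in range(3)))
    def score(X,Y,a):
        a=np.radians(a); tot=0; t=np.linspace(.05,.95,40)[:,None]
        for S,w in((sq(X,Y,a,.1,.04),1),(sq(X,Y,a,.055+.008,.04),.5)):
            for k in range(4):
                p,q=S[k],S[(k+1)%4]; uv=proj(p+(q-p)*t,c); tot+=w*map_coordinates(gr,[uv[:,1],uv[:,0]],order=1).mean()
        return tot
    res=[(score(.496+dx,-.194+dy,a),dx,dy,a) for dx in np.arange(-.005,.0051,.0005) for dy in np.arange(-.005,.0051,.0005) for a in np.arange(12,18,.5)]
    for b in sorted(res)[::-1][:4]: print(n,np.round(b,4))
E
python3 fith.py
```

```text
side [ 1.219148e+02 -0.000000e+00  2.500000e-03  1.450000e+01]
side [ 1.218201e+02 -0.000000e+00  2.000000e-03  1.450000e+01]
side [ 1.217971e+02 -0.000000e+00  2.000000e-03  1.400000e+01]
side [ 1.217937e+02 -0.000000e+00  2.500000e-03  1.400000e+01]
top [ 1.790066e+02 -2.000000e-03  1.500000e-03  1.450000e+01]
top [ 1.789616e+02 -2.000000e-03  1.500000e-03  1.500000e+01]
top [ 1.788065e+02 -2.000000e-03  2.000000e-03  1.500000e+01]
top [ 1.78779e+02 -2.00000e-03  2.00000e-03  1.45000e+01]
```

Call:
drive_tool(
  motion=[
    [0,0,3,0,0,0.01,1],
    [0,0,8,0,0,0.025,1],
    [0,0,14,0,0,0.04,1],
    [0,0,20,0,0,0.05,1],
    [0,0,25,0,0,0.05,1],
    [0,0,28,0,0,0.05,1],
    [0,0,29,0,0,0.05,1],
    [0,0,29,0,0,0.05,1],
  ],
)

```text
time: 6.97
tcp_pos: [0.4958, -0.194, 0.1213]
ee_rot: [180.0, -0.0, 155.7]
contact_force: [-0.1, 0.2, -4.9]
width: 0.0579
```

```bash
python3 - <<'E'
from workcell import r
from h import *
s=r.get_state(); show(s); print(to(s,[.4957,-.1937,.078],155.7))
E
python3 fit.py; python3 big.py b3.png -999 104.6
```

```text
time 6.9667
tcp_pos [ 0.4958 -0.194   0.1213]
ee_rot [ 1.799997e+02 -3.060000e-02  1.557257e+02]
contact_force [-0.1299  0.2337 -4.9014]
wrist_torque [-0.0517 -0.0482  0.0111]
width 0.0579
j [-26.4  25.4 102.3  -0.   52.3 -92.1]
(array([ 0.2,  0.2, 43.3]), array([ 0.    , -0.0005,  0.0004]))
[1.110108e+02 1.055000e+02 1.000000e-03 2.000000e-03]
[1.110072e+02 1.050000e+02 1.000000e-03 2.000000e-03]
[1.107398e+02 1.060000e+02 1.000000e-03 2.000000e-03]
[1.107378e+02 1.045000e+02 1.000000e-03 2.000000e-03]
[1.105985e+02 1.035000e+02 0.000000e+00 2.000000e-03]
[1.105154e+02 1.030000e+02 0.000000e+00 2.000000e-03]
[1.104011e+02 1.040000e+02 0.000000e+00 2.000000e-03]
[1.10276e+02 1.02500e+02 0.00000e+00 1.00000e-03]
```

View pics/b3.png

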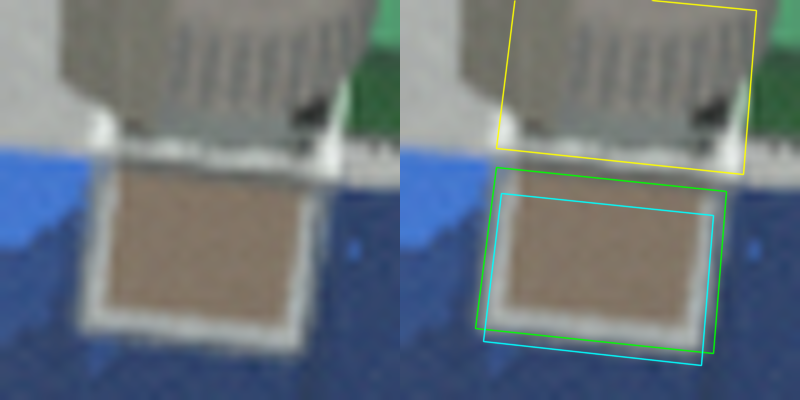

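Call:
drive_tool(
  motion=[
    [0,0,2,0,0,0,1],
    [0,0,5,0,0,0,1],
    [0,0,8,0,0,0,1],
    [0,0,10,0,0,0,1],
    [0,0,12,0,0,0,1],
    [0,0,14,0,0,0,1],
    [0,0,16,0,0,0,1],
    [0,0,18,0,0,0,1],
    [0,0,20,0,0,0,1],
    [0,0,20,0,0,0,1],
  ],
)

```text
time: 8.05
tcp_pos: [0.4966, -0.194, 0.1036]
ee_rot: [180.0, 0.1, 155.7]
contact_force: [-7.2, 5.2, 19.4]
width: 0.0577
```

```bash
python3 - <<'E'
from workcell import r
from h import *
s=r.get_state(); show(s); print(to(s,[.4957,-.1937,.0782],155.7))
E
```

```text
time 8.05
tcp_pos [ 0.4966 -0.194   0.1036]
ee_rot [1.799818e+02 8.780000e-02 1.557229e+02]
contact_force [-7.2278  5.241  19.4274]
wrist_torque [ 0.8249  1.2899 -0.0429]
width 0.0577
j [-26.3  26.9 102.9   0.   50.  -92.1]
(array([ 1. , -0.1, 25.4]), array([0.0003, 0.0015, 0.0004]))
```

```bash
python3 look.py h2.png 104.6 36; python3 fit.py
```

```text
time 8.05
tcp_pos [ 0.4966 -0.194   0.1036]
ee_rot [1.799818e+02 8.780000e-02 1.557229e+02]
contact_force [-7.2278  5.241  19.4274]
wrist_torque [ 0.8249  1.2899 -0.0429]
width 0.0577
j [-26.3  26.9 102.9   0.   50.  -92.1]
base z 0.03340407306313678
[1.143712e+02 1.050000e+02 1.000000e-03 1.000000e-03]
[1.143022e+02 1.045000e+02 1.000000e-03 1.000000e-03]
[1.14299e+02 1.02500e+02 0.00000e+00 1.00000e-03]
[1.142869e+02 1.030000e+02 0.000000e+00 1.000000e-03]
[1.14146e+02 1.05500e+02 1.00000e-03 1.00000e-03]
[1.140311e+02 1.020000e+02 0.000000e+00 1.000000e-03]
[1.140012e+02 1.035000e+02 0.000000e+00 1.000000e-03]
[1.139701e+02 1.040000e+02 1.000000e-03 1.000000e-03]
```

View pics/h2.png

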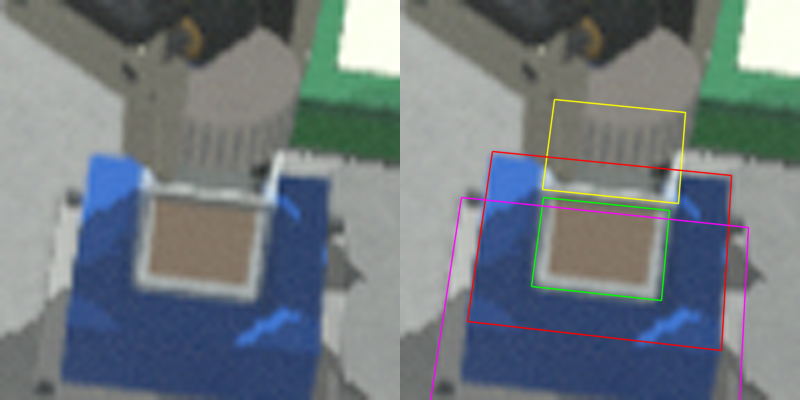

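Contact came at base z 0.033 with a side force of (-7, +5) N. That suggests the socket centre is 1–2 mm toward -x/+y, and the plate probably raises the block a few mm. I back up, shift and retry.

Call:
drive_tool(
  motion=[
    [0,0,-3,0,0,0,1],
    [1,0.6,-4,0,0,0,1],
    [1.9,1.3,-4,0,0,0,1],
    [1.9,1.3,-2,0,0,0,1],
    [1.9,1.3,0,0,0,0,1],
    [1.9,1.3,1,0,0,0,1],
    [1.9,1.3,2,0,0,0,1],
    [1.9,1.3,2,0,0,0,1],
  ],
)

```text
time: 9.02
tcp_pos: [0.4946, -0.192, 0.0992]
ee_rot: [180.0, -0.0, 155.7]
contact_force: [0.3, 0.3, -5.9]
width: 0.0579
```

```bash
python3 - <<'E'
from workcell import r
from h import *
s=r.get_state(); show(s)
E
```

```text
time 9.0167
tcp_pos [ 0.4946 -0.192   0.0992]
ee_rot [ 1.799989e+02 -3.430000e-02  1.557167e+02]
contact_force [ 0.2739  0.3423 -5.8974]
wrist_torque [ 0.0442 -0.0151  0.03  ]
width 0.0579
j [-26.2  27.2 103.4  -0.   49.5 -92. ]
```

Call:
drive_tool(
  motion=[
    [0,0,2,0,0,0,1],
    [0,0,4,0,0,0,1],
    [0,0,6,0,0,0,1],
    [0,0,8,0,0,0,1],
    [0,0,10,0,0,0,1],
    [0,0,12,0,0,0,1],
    [0,0,13,0,0,0,1],
    [0,0,13,0,0,0,1],
  ],
)

```text
time: 9.68
tcp_pos: [0.4946, -0.192, 0.0864]
ee_rot: [180.0, -0.0, 155.7]
contact_force: [-0.8, -0.4, -4.9]
width: 0.0577
```

```bash
python3 - <<'E'
from workcell import r
from h import *
s=r.get_state(); show(s)
E
```

```text
time 9.6833
tcp_pos [ 0.4946 -0.192   0.0864]
ee_rot [ 1.799984e+02 -2.240000e-02  1.557172e+02]
contact_force [-0.8253 -0.3641 -4.9105]
wrist_torque [-0.0414 -0.0701 -0.0011]
width 0.0577
j [-26.2  28.3 103.8   0.   47.9 -92. ]
```

It is sliding freely. Now the last few mm, at 0.5 mm per row.

Call:
drive_tool(
  motion=[
    [0,0,1,0,0,0,1],
    [0,0,2,0,0,0,1],
    [0,0,2.5,0,0,0,1],
    [0,0,3,0,0,0,1],
    [0,0,3.5,0,0,0,1],
    [0,0,4,0,0,0,1],
    [0,0,4,0,0,0,1],
    [0,0,4,0,0,0,1],
  ],
)

```text
time: 10.35
tcp_pos: [0.4947, -0.192, 0.0826]
ee_rot: [-180.0, 0.0, 155.7]
contact_force: [-0.0, 0.8, -5.8]
width: 0.0575
```

Call:
drive_tool(
  motion=[
    [0,0,0.5,0,0,0,1],
    [0,0,1,0,0,0,1],
    [0,0,1.5,0,0,0,1],
    [0,0,2,0,0,0,1],
    [0,0,2,0,0,0,1],
    [0,0,2,0,0,0,1],
  ],
)

```text
time: 10.85
tcp_pos: [0.4947, -0.192, 0.0806]
ee_rot: [-180.0, -0.0, 155.7]
contact_force: [-0.6, 0.6, -5.0]
width: 0.0576
```

Call:
drive_tool(
  motion=[
    [0,0,0.5,0,0,0,1],
    [0,0,1,0,0,0,1],
    [0,0,1.3,0,0,0,1],
    [0,0,1.6,0,0,0,1],
    [0,0,1.6,0,0,0,1],
    [0,0,1.6,0,0,0,1],
  ],
)

```text
time: 11.35
tcp_pos: [0.4947, -0.1921, 0.079]
ee_rot: [180.0, 0.0, 155.7]
contact_force: [0.7, -0.2, -4.5]
width: 0.0573
```

Call:
drive_tool(
  motion=[
    [0,0,0.3,0,0,0,1],
    [0,0,0.6,0,0,0,1],
    [0,0,0.8,0,0,0,1],
    [0,0,1,0,0,0,1],
    [0,0,1,0,0,0,1],
    [0,0,1,0,0,0,1],
  ],
)

```text
time: 11.85
tcp_pos: [0.495, -0.1923, 0.0785]
ee_rot: [-180.0, 0.0, 155.7]
contact_force: [-1.7, -1.5, 4.7]
width: 0.0574
```

Seated at TCP z 0.0785, base about 8 mm up, with a light contact of about 10 N. I take torque readings and start turning clockwise (+tool z).

```bash
cat > tq.py <<'E'
from workcell import r
from h import *
L=[]
for i in range(5):
    s=r.get_state(); L.append(np.r_[s["wrist_torque"],s["effort"][5],s["contact_force"]]); 
    if i<4: r.get_image("side")
L=np.array(L); print("mean",np.round(L.mean(0),3),"sd",np.round(L.std(0),3)); s=r.get_state(); print(s["time"],np.round(s["tcp_pos"],4),np.round(s["ee_rot"],2),s["width"],"j6",s["joint_pos"][5])
E
python3 tq.py
```

```text
mean [-0.192  0.38   0.01   0.021 -1.754 -1.552  5.397] sd [0.017 0.023 0.04  0.    0.446 0.588 0.523]
12.05 [ 0.495  -0.1923  0.0785] [-1.7999e+02  5.0000e-02  1.5572e+02] 0.057259324522576927 j6 -91.96123416779673
```

Call:
drive_tool(
  motion=[
    [0,0,-0.3,0,0,0.04,1],
    [0,0,-0.3,0,0,0.08,1],
    [0,0,-0.3,0,0,0.12,1],
    [0,0,-0.3,0,0,0.16,1],
    [0,0,-0.3,0,0,0.2,1],
    [0,0,-0.3,0,0,0.24,1],
    [0,0,-0.3,0,0,0.28,1],
    [0,0,-0.3,0,0,0.32,1],
    [0,0,-0.3,0,0,0.36,1],
    [0,0,-0.3,0,0,0.4,1],
    [0,0,-0.3,0,0,0.4,1],
    [0,0,-0.3,0,0,0.4,1],
  ],
)

```text
time: 13.05
tcp_pos: [0.4949, -0.1924, 0.0786]
ee_rot: [-180.0, 0.0, 132.9]
contact_force: [-1.9, -4.2, 5.6]
width: 0.0576
```

```bash
python3 tq.py
```

```text
mean [-8.140e-01  5.610e-01  3.000e-03  5.100e-02 -2.067e+00 -4.095e+00
  5.435e+00] sd [0.042 0.051 0.02  0.091 0.538 0.3   0.353]
13.25 [ 0.4949 -0.1924  0.0786] [-1.8000e+02  5.0000e-02  1.3288e+02] 0.05757758852993822 j6 -69.11569943795928
```

```bash
python3 look.py h3.png 104.6 36
```

```text
time 13.25
tcp_pos [ 0.4949 -0.1924  0.0786]
ee_rot [-1.799971e+02  4.520000e-02  1.328778e+02]
contact_force [-2.81   -4.1384  5.3226]
wrist_torque [-0.8657  0.5536  0.0349]
width 0.0576
j [-26.3  29.  104.   -0.   46.9 -69.1]
base z 0.008392988812334162
```

View pics/h3.png

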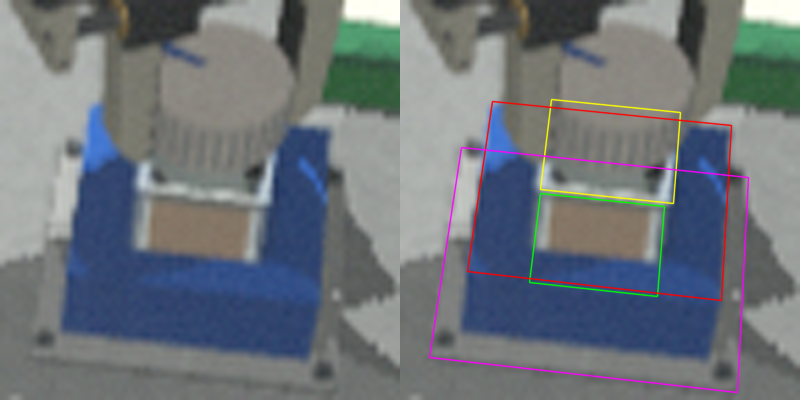

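Call:
drive_tool(
  motion=[
    [0,0,0,0,0,0.04,1],
    [0,0,0,0,0,0.08,1],
    [0,0,0,0,0,0.12,1],
    [0,0,0,0,0,0.16,1],
    [0,0,0,0,0,0.2,1],
    [0,0,0,0,0,0.24,1],
    [0,0,0,0,0,0.28,1],
    [0,0,0,0,0,0.3,1],
    [0,0,0,0,0,0.3,1],
    [0,0,0,0,0,0.3,1],
  ],
)

```text
time: 14.18
tcp_pos: [0.4947, -0.1924, 0.0786]
ee_rot: [-180.0, 0.0, 115.7]
contact_force: [-3.7, -4.7, 6.3]
width: 0.0577
```

```bash
python3 tq.py
```

```text
mean [-0.942  0.824  0.024  0.034 -3.987 -4.415  6.352] sd [0.029 0.027 0.033 0.03  0.542 0.731 0.45 ]
14.3833 [ 0.4947 -0.1924  0.0786] [-1.7999e+02  4.0000e-02  1.1569e+02] 0.05716350339101742 j6 -51.927224493358864
```

Call:
drive_tool(
  motion=[
    [0,0,0,0,0,0.04,1],
    [0,0,0,0,0,0.08,1],
    [0,0,0,0,0,0.12,1],
    [0,0,0,0,0,0.16,1],
    [0,0,0,0,0,0.2,1],
    [0,0,0,0,0,0.24,1],
    [0,0,0,0,0,0.25,1],
    [0,0,0,0,0,0.25,1],
    [0,0,0,0,0,0.25,1],
  ],
)

```text
time: 15.13
tcp_pos: [0.4946, -0.1924, 0.0787]
ee_rot: [-180.0, 0.0, 101.4]
contact_force: [-4.4, -4.0, 6.8]
width: 0.0581
```

```bash
python3 tq.py
```

```text
mean [-1.001  1.006  0.016  0.035 -4.464 -4.599  7.217] sd [0.014 0.032 0.021 0.017 0.377 0.538 0.226]
15.3333 [ 0.4946 -0.1924  0.0786] [-1.7998e+02  4.0000e-02  1.0138e+02] 0.05801194858577931 j6 -37.60670983958324
```

Call:
drive_tool(
  motion=[
    [0,0,0,0,0,0.04,1],
    [0,0,0,0,0,0.06,1],
    [0,0,0,0,0,0.06,1],
  ],
)

```text
time: 15.58
tcp_pos: [0.4946, -0.1924, 0.0787]
ee_rot: [-180.0, 0.0, 97.9]
contact_force: [-4.2, -4.4, 8.0]
width: 0.0574
```

```bash
python3 tq.py
```

```text
mean [-1.004  0.951  0.03   0.151 -4.875 -4.569  7.157] sd [0.034 0.045 0.026 0.154 0.38  0.574 0.493]
15.7833 [ 0.4946 -0.1924  0.0786] [-1.7999e+02  4.0000e-02  9.7940e+01] 0.05763530792686109 j6 -34.16888908034096
```

Call:
drive_tool(
  motion=[
    [0,0,0,0,0,0.04,1],
    [0,0,0,0,0,0.08,1],
    [0,0,0,0,0,0.12,1],
    [0,0,0,0,0,0.16,1],
    [0,0,0,0,0,0.2,1],
    [0,0,0,0,0,0.24,1],
    [0,0,0,0,0,0.25,1],
    [0,0,0,0,0,0.25,1],
    [0,0,0,0,0,0.25,1],
  ],
)

```text
time: 16.53
tcp_pos: [0.4945, -0.1923, 0.0786]
ee_rot: [-180.0, 0.0, 83.6]
contact_force: [-4.7, -4.4, 8.2]
width: 0.0573
```

```bash
python3 tq.py
```

```text
mean [-8.150e-01  1.084e+00  7.000e-03  2.000e-02 -4.846e+00 -4.001e+00
  7.994e+00] sd [0.027 0.035 0.018 0.017 0.364 0.462 0.405]
16.7333 [ 0.4945 -0.1923  0.0786] [-1.7998e+02  3.0000e-02  8.3620e+01] 0.05720725135069287 j6 -19.843956042620114
```

Call:
drive_tool(
  motion=[
    [0,0,0,0,0,0.04,1],
    [0,0,0,0,0,0.08,1],
    [0,0,0,0,0,0.12,1],
    [0,0,0,0,0,0.16,1],
    [0,0,0,0,0,0.2,1],
    [0,0,0,0,0,0.24,1],
    [0,0,0,0,0,0.25,1],
    [0,0,0,0,0,0.25,1],
    [0,0,0,0,0,0.25,1],
  ],
)

```text
time: 17.48
tcp_pos: [0.4944, -0.1923, 0.0786]
ee_rot: [-180.0, 0.0, 69.3]
contact_force: [-5.4, -3.2, 7.9]
width: 0.0579
```

```bash
python3 tq.py
```

```text
mean [-7.970e-01  1.240e+00 -5.000e-03  6.000e-03 -5.390e+00 -3.835e+00
  8.962e+00] sd [0.011 0.023 0.033 0.017 0.314 0.446 0.583]
17.6833 [ 0.4944 -0.1923  0.0786] [-1.7997e+02  3.0000e-02  6.9290e+01] 0.057510440522363745 j6 -5.5173260879614645
```

```bash
python3 look.py h4.png 104.6 36
```

```text
time 17.6833
tcp_pos [ 0.4944 -0.1923  0.0786]
ee_rot [-1.799722e+02  3.150000e-02  6.928800e+01]
contact_force [-5.9694 -4.3471  9.1531]
wrist_torque [-0.8072  1.2314  0.0456]
width 0.0575
j [-26.3  29.  104.   -0.   47.   -5.5]
base z 0.008432942186635484
```

View pics/h4.png

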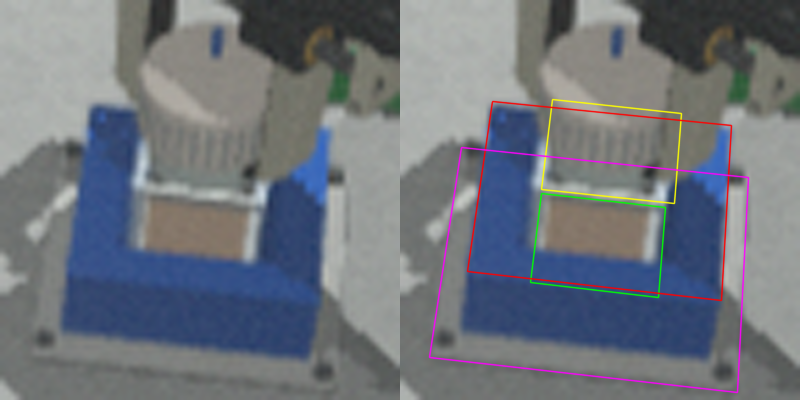

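The stripe has turned with the fingers: it now points up-image at (217,40), about -75° as expected. The jar has not turned, so I continue.

Call:
drive_tool(
  motion=[
    [0,0,0,0,0,0.04,1],
    [0,0,0,0,0,0.08,1],
    [0,0,0,0,0,0.12,1],
    [0,0,0,0,0,0.16,1],
    [0,0,0,0,0,0.2,1],
    [0,0,0,0,0,0.24,1],
    [0,0,0,0,0,0.25,1],
    [0,0,0,0,0,0.25,1],
    [0,0,0,0,0,0.25,1],
  ],
)

```text
time: 18.53
tcp_pos: [0.4943, -0.1922, 0.0786]
ee_rot: [-180.0, 0.0, 55.0]
contact_force: [-6.4, -3.3, 8.7]
width: 0.0576
```

```bash
python3 tq.py
```

```text
mean [-0.684  1.357 -0.034 -0.012 -5.931 -3.002  8.882] sd [0.014 0.019 0.022 0.017 0.392 0.42  0.464]
18.7333 [ 0.4943 -0.1922  0.0787] [-1.7997e+02  3.0000e-02  5.4960e+01] 0.05769520755193512 j6 8.808325556381138
```

Call:
drive_tool(
  motion=[
    [-0.2,-0.1,0,0,0,0.04,1],
    [-0.4,-0.2,0,0,0,0.08,1],
    [-0.4,-0.2,0,0,0,0.12,1],
    [-0.4,-0.2,0,0,0,0.16,1],
    [-0.4,-0.2,0,0,0,0.2,1],
    [-0.4,-0.2,0,0,0,0.24,1],
    [-0.4,-0.2,0,0,0,0.25,1],
    [-0.4,-0.2,0,0,0,0.25,1],
    [-0.4,-0.2,0,0,0,0.25,1],
  ],
)

```text
time: 19.48
tcp_pos: [0.494, -0.1921, 0.0786]
ee_rot: [-180.0, 0.0, 40.6]
contact_force: [-4.9, -2.0, 7.9]
width: 0.0573
```

```bash
python3 tq.py
```

```text
mean [-0.449  1.108 -0.049 -0.023 -5.265 -1.31   8.223] sd [0.021 0.026 0.033 0.017 0.411 0.501 0.359]
19.6833 [ 0.494  -0.1921  0.0785] [-1.7996e+02  3.0000e-02  4.0630e+01] 0.05755273271039921 j6 23.092302740605103
```

Call:
drive_tool(
  motion=[
    [0,0,0,0,0,0.04,1],
    [0,0,0,0,0,0.08,1],
    [0,0,0,0,0,0.12,1],
    [0,0,0,0,0,0.16,1],
    [0,0,0,0,0,0.2,1],
    [0,0,0,0,0,0.24,1],
    [0,0,0,0,0,0.25,1],
    [0,0,0,0,0,0.25,1],
    [0,0,0,0,0,0.25,1],
  ],
)

```text
time: 20.43
tcp_pos: [0.4939, -0.192, 0.0786]
ee_rot: [-180.0, 0.0, 26.3]
contact_force: [-6.0, -0.8, 9.3]
width: 0.0572
```

```bash
python3 tq.py
```

```text
mean [-0.368  1.265 -0.028 -0.022 -6.368 -0.314  9.497] sd [0.011 0.009 0.022 0.016 0.527 0.742 0.61 ]
20.6333 [ 0.4938 -0.192   0.0785] [-1.7995e+02  5.0000e-02  2.6310e+01] 0.05761566601184793 j6 37.41580547767506
```

Call:
drive_tool(
  motion=[
    [-0.2,-0.1,-0.1,0,0,0.04,1],
    [-0.4,-0.2,-0.2,0,0,0.08,1],
    [-0.4,-0.2,-0.2,0,0,0.12,1],
    [-0.4,-0.2,-0.2,0,0,0.16,1],
    [-0.4,-0.2,-0.2,0,0,0.2,1],
    [-0.4,-0.2,-0.2,0,0,0.24,1],
    [-0.4,-0.2,-0.2,0,0,0.25,1],
    [-0.4,-0.2,-0.2,0,0,0.25,1],
    [-0.4,-0.2,-0.2,0,0,0.25,1],
  ],
)

```text
time: 21.38
tcp_pos: [0.4934, -0.192, 0.0786]
ee_rot: [-180.0, 0.1, 12.0]
contact_force: [-4.6, -1.3, 6.4]
width: 0.058
```

```bash
python3 tq.py
```

```text
mean [-0.377  1.061 -0.035 -0.025 -4.758 -1.298  6.562] sd [0.019 0.027 0.024 0.017 0.348 0.578 0.222]
21.5833 [ 0.4934 -0.1919  0.0786] [-1.7996e+02  6.0000e-02  1.1990e+01] 0.057517753293241276 j6 51.71968671119283
```

Call:
drive_tool(
  motion=[
    [0,0,0,0,0,0.04,1],
    [0,0,0,0,0,0.08,1],
    [0,0,0,0,0,0.12,1],
    [0,0,0,0,0,0.16,1],
    [0,0,0,0,0,0.2,1],
    [0,0,0,0,0,0.24,1],
    [0,0,0,0,0,0.25,1],
    [0,0,0,0,0,0.25,1],
    [0,0,0,0,0,0.25,1],
  ],
)

```text
time: 22.33
tcp_pos: [0.4932, -0.1918, 0.0785]
ee_rot: [-180.0, 0.1, -2.3]
contact_force: [-4.5, -0.5, 8.0]
width: 0.0573
```

```bash
python3 tq.py; python3 look.py h5.png 104.6 36
```

```text
mean [-0.224  1.229 -0.027 -0.025 -5.103 -0.329  7.503] sd [0.027 0.026 0.019 0.017 0.387 0.187 0.428]
22.5333 [ 0.4933 -0.1919  0.0786] [-1.7996e+02  9.0000e-02 -2.3400e+00] 0.05747578624716832 j6 66.04468131542446
time 22.5333
tcp_pos [ 0.4933 -0.1919  0.0786]
ee_rot [-1.79961e+02  8.76000e-02 -2.33880e+00]
contact_force [-5.4632 -0.1808  6.9772]
wrist_torque [-0.1768  1.2544  0.0031]
width 0.0575
j [-26.3  29.  104.2   0.   47.   66. ]
base z 0.008370840012347544
```

View pics/h5.png

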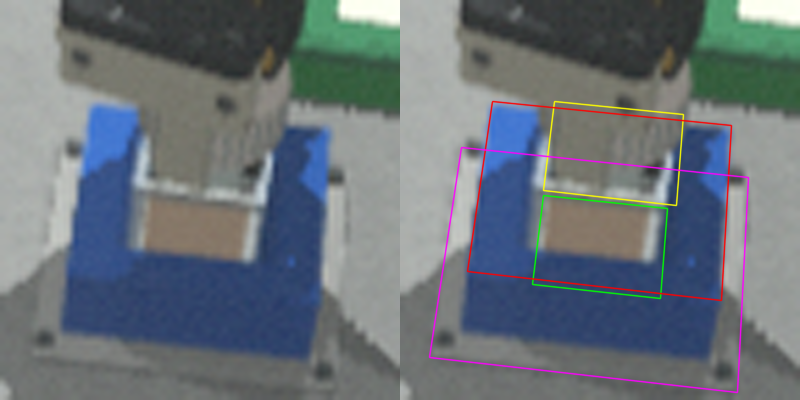

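Call:
drive_tool(
  motion=[
    [0,0,0,0,0,0.04,1],
    [0,0,0,0,0,0.08,1],
    [0,0,0,0,0,0.12,1],
    [0,0,0,0,0,0.16,1],
    [0,0,0,0,0,0.2,1],
    [0,0,0,0,0,0.2,1],
    [0,0,0,0,0,0.2,1],
  ],
)

```text
time: 23.22
tcp_pos: [0.4932, -0.1918, 0.0785]
ee_rot: [-180.0, 0.1, -13.8]
contact_force: [-5.0, 0.8, 7.6]
width: 0.0575
```

```bash
python3 tq.py
```

```text
mean [-0.079  1.324  0.025  0.022 -5.607  0.713  7.798] sd [0.027 0.012 0.03  0.052 0.337 0.37  0.516]
23.4167 [ 0.4932 -0.1918  0.0786] [-1.7997e+02  1.1000e-01 -1.3800e+01] 0.057568316292977074 j6 77.5014858207276
```

Total turn is 2.96 rad and the torque rose by about 0.055, so this may be the seal. I use smaller steps from here.

Call:
drive_tool(
  motion=[
    [0,0,0,0,0,0.03,1],
    [0,0,0,0,0,0.06,1],
    [0,0,0,0,0,0.09,1],
    [0,0,0,0,0,0.12,1],
    [0,0,0,0,0,0.12,1],
    [0,0,0,0,0,0.12,1],
  ],
)

```text
time: 23.92
tcp_pos: [0.4931, -0.1917, 0.0785]
ee_rot: [-180.0, 0.1, -20.7]
contact_force: [-6.0, 0.2, 7.9]
width: 0.0577
```

```bash
python3 tq.py
```

```text
mean [ 0.04   1.353  0.153  0.178 -6.181  0.975  8.459] sd [0.041 0.03  0.045 0.039 0.296 0.4   0.473]
24.1167 [ 0.4931 -0.1917  0.0785] [-1.7999e+02  1.3000e-01 -2.0650e+01] 0.057528769190811166 j6 84.36322792909715
```

```bash
python3 tq.py; python3 tq.py
```

```text
mean [ 0.041  1.366  0.178  0.152 -6.443  0.675  8.566] sd [0.029 0.02  0.015 0.    0.189 0.664 0.722]
24.3167 [ 0.4931 -0.1917  0.0785] [-1.7998e+02  1.3000e-01 -2.0650e+01] 0.05815988797451886 j6 84.3641451237118
mean [ 0.051  1.359  0.146  0.152 -5.985  0.891  8.407] sd [0.022 0.034 0.039 0.    0.419 0.529 0.218]
24.5167 [ 0.4931 -0.1917  0.0785] [-1.7998e+02  1.3000e-01 -2.0650e+01] 0.057180474947570205 j6 84.36431180691314
```

Call:
drive_tool(
  motion=[
    [0,0,0,0,0,0.02,1],
    [0,0,0,0,0,0.04,1],
    [0,0,0,0,0,0.06,1],
    [0,0,0,0,0,0.06,1],
    [0,0,0,0,0,0.06,1],
  ],
)

```text
time: 24.93
tcp_pos: [0.4931, -0.1917, 0.0785]
ee_rot: [-180.0, 0.1, -24.1]
contact_force: [-6.2, 1.5, 8.3]
width: 0.0576
```

```bash
python3 tq.py; python3 tq.py
```

```text
mean [ 0.123  1.38   0.304  0.305 -5.892  1.285  9.067] sd [0.026 0.04  0.018 0.026 0.439 0.146 0.529]
25.1333 [ 0.4931 -0.1916  0.0785] [-1.800e+02  1.300e-01 -2.407e+01] 0.05733778324142145 j6 87.7916650278997
mean [ 0.109  1.396  0.3    0.288 -5.992  1.338  8.997] sd [0.03  0.03  0.023 0.    0.237 0.115 0.551]
25.3333 [ 0.4931 -0.1916  0.0785] [-1.7999e+02  1.3000e-01 -2.4070e+01] 0.05746765018680345 j6 87.79250412790738
```

Paused reading is 0.30 N m against a free-running level of about -0.03 to 0.02. That is at the upper edge of snug, so I ease back a hair (0.03 rad) and read again.

Call:
drive_tool(
  motion=[
    [0,0,0,0,0,-0.015,1],
    [0,0,0,0,0,-0.03,1],
    [0,0,0,0,0,-0.03,1],
    [0,0,0,0,0,-0.03,1],
  ],
)

```text
time: 25.67
tcp_pos: [0.4931, -0.1917, 0.0785]
ee_rot: [-180.0, 0.1, -22.4]
contact_force: [-5.8, 1.4, 8.6]
width: 0.0577
```

```bash
python3 tq.py; python3 tq.py
```

```text
mean [ 0.037  1.379  0.037  0.028 -5.974  1.089  8.69 ] sd [0.027 0.019 0.021 0.019 0.426 0.564 0.189]
25.8667 [ 0.4931 -0.1917  0.0785] [-1.7999e+02  1.3000e-01 -2.2380e+01] 0.05730713547910984 j6 86.09054553203113
mean [ 0.043  1.383  0.048  0.041 -5.825  1.163  8.917] sd [0.025 0.013 0.028 0.    0.201 0.755 0.721]
26.0667 [ 0.4931 -0.1917  0.0785] [-1.7998e+02  1.3000e-01 -2.2390e+01] 0.05758587294213616 j6 86.09022549764487
```

The torque dropped 0.26 N m over 0.03 rad. That is finger wind-up unloading while thread friction holds the lid, so the lid stayed where it was tightened. I let go now.

Call:
drive_tool(
  motion=[
    [0,0,0,0,0,0,0.36],
    [0,0,0,0,0,0,0.3],
    [0,0,0,0,0,0,0.2],
    [0,0,0,0,0,0,0.1],
    [0,0,0,0,0,0,0],
    [0,0,0,0,0,0,0],
    [0,0,0,0,0,0,0],
    [0,0,0,0,0,0,0],
  ],
)

```text
time: 26.73
tcp_pos: [0.4939, -0.1922, 0.0785]
ee_rot: [-180.0, 0.0, -22.5]
contact_force: [0.9, 0.6, -0.3]
width: 0.0925
```

```bash
python3 tq.py; python3 look.py h6.png 104.6 36
```

```text
mean [ 0.03   0.162 -0.009 -0.001 -0.123 -0.103  0.063] sd [0.024 0.024 0.022 0.    0.583 0.52  0.519]
26.9333 [ 0.4939 -0.1923  0.0785] [180.     0.   -22.47] 0.09275379300380357 j6 86.16661426955383
time 26.9333
tcp_pos [ 0.4939 -0.1923  0.0785]
ee_rot [ 1.799994e+02  5.000000e-04 -2.246960e+01]
contact_force [-0.4498  0.3388  0.4359]
wrist_torque [ 0.0345  0.1883 -0.0216]
width 0.0928
j [-26.3  29.  104.1  -0.   46.9  86.2]
base z 0.008333165117762373
```

View pics/h6.png

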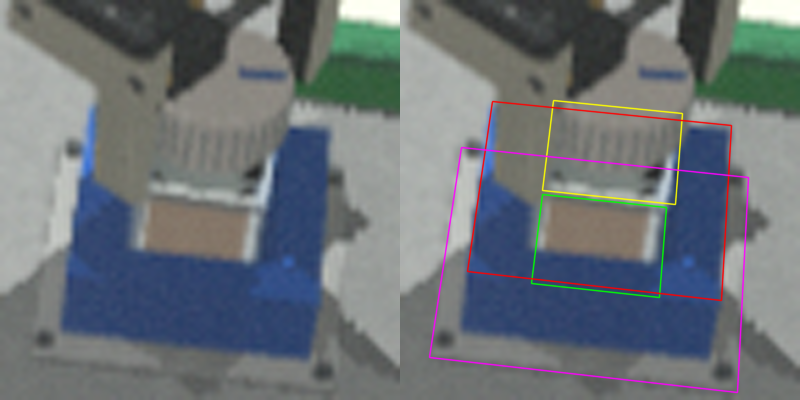

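Call:
drive_tool(
  motion=[
    [0,0,-4,0,0,0,0],
    [0,0,-12,0,0,0,0],
    [0,0,-24,0,0,0,0],
    [0,0,-40,0,0,0,0],
    [0,0,-60,0,0,0,0],
    [0,0,-85,0,0,0,0],
    [0,0,-110,0,0,0,0],
    [0,0,-135,0,0,0,0],
    [0,0,-150,0,0,0,0],
    [-60,0,-150,0,0,0,0],
    [-100,0,-150,0,0,0,0],
    [-130,0,-150,0,0,0,0],
    [-140,0,-150,0,0,0,0],
    [-140,0,-150,0,0,0,0],
  ],
)

```text
time: 28.2
tcp_pos: [0.362, -0.1376, 0.2293]
ee_rot: [180.0, -0.0, -22.5]
contact_force: [-0.0, -0.4, 0.6]
width: 0.093
```

```bash
python3 - <<'E'
from workcell import r
from ov import *
s=r.get_state(); show(s)
I={n:r.get_image(n) for n in("side","top")}
X,Y=.4945,-.192; ja=np.radians(104.6)
P=[(circ(X,Y,.111,.029),(0,0,255)),(sq(X,Y,ja,.052,.068),(0,255,255)),(circ(X,Y,.083,.029),(255,0,255))]
o=np.hstack([panel(I,"side",(394,205),32,[],6),panel(I,"side",(394,205),32,P,6)])
cv2.imwrite("pics/f1.png",o); cv2.imwrite("pics/f2.png",I["top"]["color"][:,:,::-1])
E
```

```text
time 28.2
tcp_pos [ 0.362  -0.1376  0.2293]
ee_rot [ 1.799952e+02 -2.390000e-02 -2.247230e+01]
contact_force [-0.036  -0.3594  0.5546]
wrist_torque [ 0.0052  0.1304 -0.0022]
width 0.093
j [-27.7   1.8 115.8  -0.   62.4  84.8]
```

View pics/f1.png

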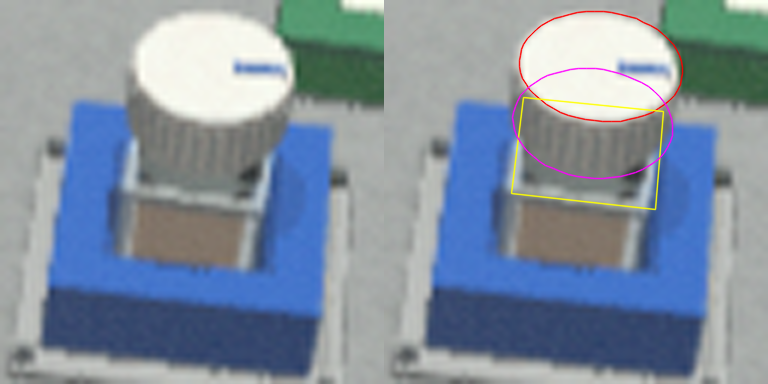

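View pics/f2.png

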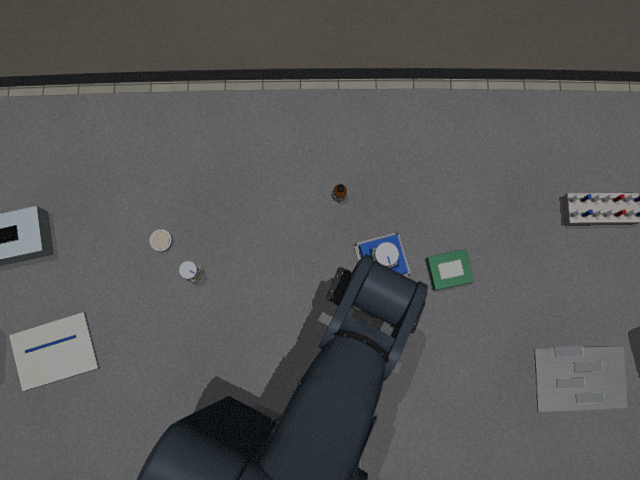

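The jar sits upright. The lid top at (213,66) in the crop matches the overlay for the seated height. In the top view the dropper (340,192), slide box (451,270), dish (160,240) and small jar (189,270) are all where they were. I hand in.

```bash
python3 -c "
from workcell import r
print(r.sign_off())"
```

```text
the job is handed in; nothing more can be done
None
```

The larger jar is in the blue holder, fully down in its socket, with the lid screwed snug and the gripper let go. I handed it in at about 28 s.

- **Seating:** The first descent touched the socket's chamfer, at about 25 N. I backed up, moved 2 mm and it went down freely. It came to rest with the base about 8 mm above the holder's origin, pressing lightly at about 10 N. The final picture matches that height, and the jar did not turn with the lid.
- **Tightening:** I turned the lid about 3.14 rad clockwise. The paused torque stayed between -0.05 and 0.03 N m up to about 2.8 rad. It then climbed to 0.16 and finally 0.30 N m, which is about 0.28 to 0.33 above free running.
- **Disagreement:** That reading is at the upper edge of the snug range, though below the 0.4 limit. The last readings also climbed faster than the stated 0.7 N m per rad; going by the angle turned instead gives about 0.25.
- **Easing back:** I then eased the tool back 0.03 rad, and the torque fell to about 0.04. I took that as the grip relaxing while the lid stayed put, but I did not turn it again to confirm.
- **Bystanders:** After release the arm touched nothing. The dropper bottle, slide box, dish and small jar are where they were in the top picture.

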